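# Put the loose microscope eyepiece on its rest

## Robot

A 6-joint arm with a two-finger parallel gripper is mounted at the origin on the work surface. World frame = base frame: x ahead of the robot, y to its left, z up, the work surface at z = 0. Lengths are in m, angles in rad, forces in N, time in s.
With the tool pointing down it reaches from about 0.3 to 0.875 m from the base axis. Payload 6.4 kg.
Tool frame: the origin (TCP) lies between the finger pads; the fingertips stand 25 mm ahead of it and the grasp point (between the pads) lies 6 mm ahead of it; z points along the fingers, y is the line along which they close (so a half turn about z gives the same grasp; the last joint's range is limited). The gripper opens to 85 mm and grips with 20 to 120 N. Pads are 22 mm wide; open, the fingers measure 114 mm over their backs; the gripper's body (76 mm by 85 mm) begins 54 mm behind the grasp point. The pads swing forward as they close: fully open they stand 13 mm farther back than shut.
Start: joints at [0.913, 0.181, 1.607, -0, 1.354, -0.206], TCP at [0.251, 0.517, 0.256] pointing down, gripper open.
Joint ranges: [-2.99, 2.99], [-0.89, 2.07], [0.3, 2.58], [-1.14, 4.28], [0, 2.63], [-3.12, 3.12]. Speed limits (rad/s): [2.57, 2.57, 3.01, 3.14, 3.14, 3.14].

## Interface

Orientations are given as a unit quaternion [w, x, y, z].
In Python, from bench import ctrl gives the robot as it stands.
- The arm moves only by the tool servo_tool, never from a script. Its argument "series" is text: rows parted by semicolons, each of 7 numbers parted by spaces: the gripper command: -1 is fully open, 1 is shut, values between are in proportion, then the shift along the tool's x, y, z in m, then the turn, a rotation vector about the tool's x, y, z in degrees. A call has 1 to 12 rows; each row is the pose to reach, as a shift and turn from the pose commanded when the call began, along the tool's axes at that moment; what a row does not reach only later rows make up. A row lasts 1/12 s, in which the tool goes at most 41.7 mm and 7.16 degrees, less where a joint would pass 70% of its speed; a pose out of reach is approached as far as the arm can. A call with a gripper value outside its range is refused whole. The fingers move at their own pace and stop on an object; the grip force is fixed at half the most. Time passes only in rows, so rows that repeat a pose let the fingers close. It gives the time, the measured TCP pose, the force, the opening and the grip force at its end, in the units of the state.
- ctrl.get_obs(): the state, without advancing time (a new reading comes with each control period).
- ctrl.camera(name): name is "side" or "top" or "wrist"; returns a dict with "img" (420x560x3 uint8, red, green, blue), "z_map" (420x560 float32, m along the optical axis (not along the pixel's ray), 0 where there is no reading), "fovy" (degrees; the focal length in pixels is half the picture's height over the tangent of half this angle, whatever the lens; pixels are square), "cx", "cy" (the principal point, pixels), "extrinsics" (4x4, takes a point from camera to world coordinates); the wrist camera has in their place "T_tool_cam" (4x4, takes a point from camera to tool coordinates, whose origin is the TCP and whose axes are the flange's). Camera axes: x right, y down, z forward; pixel columns grow to the right and rows downward; lengths in m; the calibration is good to about 2 mm. A picture is of the moment at which its call begins: read the wrist's pose just before it.
- ctrl.hand_in(): hands the job in; it is judged then, once.
The state is a dict: "time_s": time; "q": joint angles; "dq": joint speeds; "joint_efforts": joint torques, N m; "eef_pos": TCP position; "eef_rot": TCP orientation; "wrist_force": force on the tool from outside, world axes, zero at the start; "torque": the same for the moment, N m; "opening": opening from 0.0 (shut) to 1.0 (fully open); "grasp_force": force on a finger pad.
Only numpy, scipy, OpenCV 4.12 (cv2) and the standard library are available. Lean on these libraries where they do the work, as an engineer would, in place of code of your own. Each camera call takes 0.05 s, during which the arm holds its last target. There are 200 camera calls.

## Task

A spare microscope eyepiece has been left lying on its side on the bench, where it can roll away. Pick it up without sending it rolling and lay it on its side, lengthwise, in the empty two-bar rest so that it lies cradled between both bars; set it down gently, do not drop it. Leave the other eyepiece, already lying in its own rest, where it is.

Things in the scene. Friction and masses are not known exactly. Their poses are not given: they have to be found in the camera images.
- eyepiece: the loose eyepiece, on its side on the bench (not the slimmer, longer metal torch). Black round body 40 mm in diameter, 50 mm long; on one end a bright tube 30 mm in diameter, 18 mm long. Origin on the round axis at mid-body, 20 mm above the bench at the start; x along the axis towards the tube (body -25 to 25, tube 25 to 43 mm); y, z turn as it rolls. About 120 g; rolls freely.
- rest: the empty rest, fixed: base 104 x 60 mm, end plates 8 mm thick, 30 mm high; between them two level black bars 10 mm in diameter, 92 mm long. Origin mid-underside, on the bench; x along the bars, z up. Bar centre lines at y = -14 and 14 mm, z = 25 mm (tops 30 mm). An eyepiece body lying in the groove touches both bars, its axis over y = 0, z = 45.7 mm; its tube may point either way.
- mate: a second, identical eyepiece already lying in a second, identical rest fixed elsewhere on the bench; origin and axes as for the loose one. To be left there.
Things that resemble listed ones, but are neither listed nor needed, are in the scene too. What is shaped like the rest but brown or turquoise is not meant.

How it is judged:
At the end, for the whole second after the job is handed in: The loose eyepiece lies at rest between both bars of the empty rest: origin within 20 mm of the middle along the bars, 8 mm of the groove's centre line, 41 to 51 mm above the bench, axis within 10 degrees of the bars. The other eyepiece is within 15 mm of its start (x of eyepiece in the frame of rest between -0.02 and 0.02 m and y of eyepiece in the frame of rest between -0.008 and 0.008 m and z of eyepiece in the frame of rest between 0.041 and 0.051 m and angle between the x axis of eyepiece and the x axis of rest, either way round below 0.18 rad and linear speed of eyepiece below 0.02 m/s and distance of mate from where it was at the start of the episode below 0.015 m); the robot touches nothing.
It fails at once if the loose eyepiece is dropped or sent rolling: it moves faster than 0.6 m/s with no finger on it (linear speed of eyepiece above 0.6 m/s and contact force between the fingers and eyepiece below 0.05 N).
It fails at once if the other eyepiece is knocked: moved more than 15 mm (distance of mate from where it was at the start of the episode above 0.015 m).
It also fails if it takes over 32 s, if anything falls off the work surface, if the arm or the gripper's body presses on something with over 40 N, if the wrist force passes 120 N, or if a joint passes its speed limit or range.

## Working session

There is one attempt and no reset: what is moved stays moved. The work goes in short steps, Python scripts to look and compute and a tool call to move; the robot and the scene stay as the last step left them, time stands still between calls to the robot, and variables do not carry over. Pictures are saved under pics/ and viewed, at most 10 in all, crops included, and the job is handed in when it is done.

Besides the shell and the picture viewer there is one more tool, called after "Request:" as name(argument=value, ...), one argument or row to a line, values as JSON. servo_tool: Moves the arm, as the interface text tells. Its arguments: {"type":"object","properties":{"series":{"type":"string"}},"required":["series"]}

```bash
mkdir -p pics; cat > h.py <<'E'
import numpy as np,cv2
from bench import ctrl
from scipy.spatial.transform import Rotation as R
def T_tool():
    o=ctrl.get_obs();T=np.eye(4);w=o['eef_rot'];T[:3,:3]=R.from_quat([w[1],w[2],w[3],w[0]]).as_matrix();T[:3,3]=o['eef_pos'];return T
def cam(n):
    T=T_tool();c=ctrl.camera(n)
    c['E']=T@np.array(c['T_tool_cam']) if n=='wrist' else np.array(c['extrinsics'])
    c['f']=210/np.tan(np.radians(c['fovy'])/2);return c
def save(c,p): cv2.imwrite(p,np.ascontiguousarray(c['img'][:,:,::-1]))
def cloud(c):
    v,u=np.mgrid[:420,:560];z=c['z_map']
    P=np.stack([(u-c['cx'])/c['f']*z,(v-c['cy'])/c['f']*z,z],-1)
    W=P@c['E'][:3,:3].T+c['E'][:3,3];W[z==0]=np.nan;return W
def onplane(c,u,v,h):
    d=c['E'][:3,:3]@np.array([(u-c['cx'])/c['f'],(v-c['cy'])/c['f'],1]);o=c['E'][:3,3]
    return o+d*(h-o[2])/d[2]
E
python3 - <<'E'
from h import *
import pickle
for n in('top','side'):
    c=cam(n);save(c,f'pics/{n}0.png');pickle.dump(c,open(n+'.pkl','wb'))
    print(n,c['E'].round(3).tolist(),c['f'],c['cx'],c['cy'])
print(ctrl.get_obs())
E
```

```text
top [[-0.105, -0.967, 0.23, 0.2], [-0.994, 0.103, -0.022, 0.051], [-0.002, -0.231, -0.973, 0.958], [0.0, 0.0, 0.0, 1.0]] 445.47659060919864 275.26222991612457 205.7216466852341
side [[-0.997, -0.06, 0.055, 0.322], [-0.08, 0.61, -0.789, 1.046], [0.014, -0.79, -0.612, 0.841], [0.0, 0.0, 0.0, 1.0]] 499.62168475496276 281.22739833645966 214.58951565875856
{'time_s': 0.1, 'q': array([ 9.12694346e-01,  1.81481985e-01,  1.60789100e+00, -3.95643665e-05,
        1.35378254e+00, -2.06311181e-01]), 'dq': array([ 0.0002847 ,  0.00097178, -0.00192982, -0.00025693, -0.00106068,
        0.00061901]), 'joint_efforts': array([ 1.07562430e-04, -4.45873296e+01, -3.52235556e+01, -2.82247111e-04,
        4.03616054e-03,  5.39298696e-06]), 'eef_pos': array([0.25075278, 0.51694637, 0.25547386]), 'eef_rot': array([-3.09784805e-04,  2.23974869e-01,  9.74594606e-01, -7.17666688e-04]), 'wrist_force': array([0.42013641, 0.05971349, 0.36191681]), 'torque': array([-0.02486998, -0.07012481,  0.04229033]), 'grasp_force': 0.0, 'opening': 0.9986804439381936}
```

View pics/top0.png

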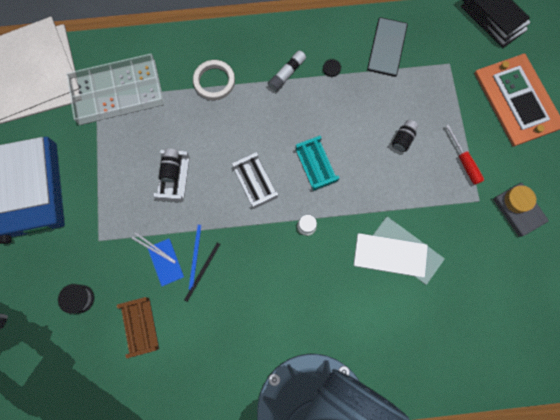

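View pics/side0.png

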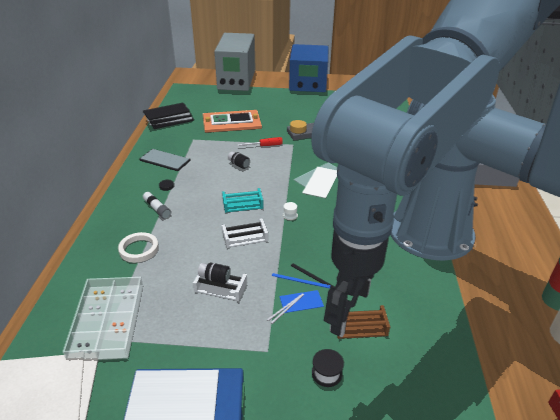

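The top picture shows these candidates:
- **Loose eyepiece:** the short black body with a bright tube at (404,136). The item at (288,70) is the slim torch, and (171,168) is the mate in its own rest.
- **Rest:** the white one with black bars at (255,180). It is the only empty one of the right colour, since (317,162) is turquoise and (140,327) is brown.

Next I measure both and confirm in one crop.

```bash
python3 - <<'E'
from h import *
import pickle
out=[]
for n,boxes in(('top',{'eye':(385,115,425,160),'rest':(228,146,282,212)}),('side',{'eye':(222,145,256,172),'rest':(216,214,274,250)})):
    c=pickle.load(open(n+'.pkl','rb'));W=cloud(c)
    for k,(a,b,e,d) in boxes.items():
        w=W[b:d,a:e].reshape(-1,3);col=c['img'][b:d,a:e].reshape(-1,3).astype(int)
        m=w[:,2]>.008;w=w[m];col=col[m]
        r=cv2.minAreaRect((w[:,:2]*1000).astype(np.float32))
        br=col.sum(1)>330
        print(n,k,len(w),'minrect',np.round(r[0],1),np.round(r[1],1),round(r[2],1),'zmax',np.percentile(w[:,2],[50,90,98]).round(4),'mean',w.mean(0).round(4),'bright',w[br].mean(0).round(4),'dark',w[~br].mean(0).round(4))
    if n=='top':
        for (a,b,e,d) in((375,105,435,165),(225,150,285,210)):
            out.append(cv2.resize(c['img'][b:d,a:e],(400,400),interpolation=cv2.INTER_CUBIC))
cv2.imwrite('pics/crop.png',np.hstack(out)[:,:,::-1])
E
```

```text
top eye 533 minrect [ 553.2 -277.1] [39.7 69.8] 53.8 zmax [0.0355 0.0407 0.0423] mean [ 0.5476 -0.2722  0.0335] bright [ 0.5695 -0.29    0.0341] dark [ 0.5421 -0.2678  0.0334]
top rest 840 minrect [485.8  68.7] [109.1  59.5] 19.8 zmax [0.0289 0.0321 0.0335] mean [0.4849 0.0686 0.0246] bright [0.4844 0.0681 0.0227] dark [0.4855 0.0693 0.027 ]
side eye 257 minrect [ 549.  -303.3] [160.8  69.9] 87.3 zmax [0.0304 0.0407 0.043 ] mean [ 0.5475 -0.2668  0.0294] bright [ 0.5668 -0.2918  0.0298] dark [ 0.5422 -0.2599  0.0293]
side rest 591 minrect [494.   53.9] [126.1 111.2] 12.1 zmax [0.0276 0.032  0.0334] mean [0.4826 0.0725 0.0231] bright [0.4822 0.0733 0.019 ] dark [0.4832 0.0713 0.0288]
```

View pics/crop.png

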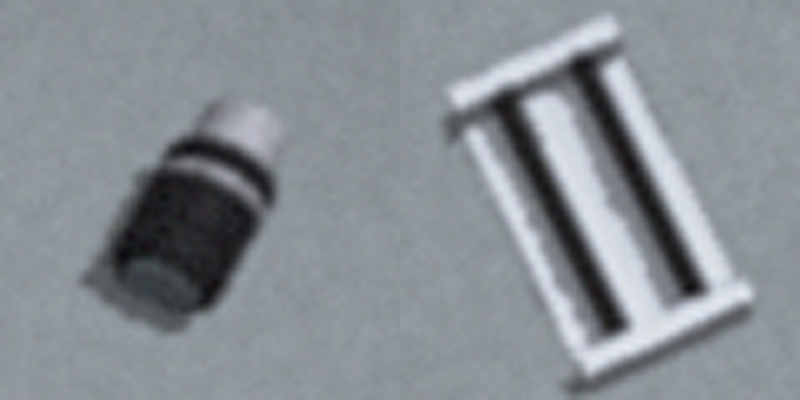

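The crop confirms both: a short black body with the bright tube pointing up-right, and a white rest with two black bars, empty. I move above the eyepiece now.

Request:
servo_tool(
  series="-1 -0.015 -0.014 0 0 0 0;-1 -0.04 -0.038 0 0 0 0;-1 -0.067 -0.063 0 0 0 0;-1 -0.094 -0.089 0 0 0 0;-1 -0.121 -0.115 0 0 0 0;-1 -0.148 -0.14 0 0 0 0;-1 -0.175 -0.166 0 0 0 0;-1 -0.202 -0.192 0 0 0 0;-1 -0.229 -0.217 0 0 0 0;-1 -0.256 -0.243 0 0 0 0;-1 -0.283 -0.268 0 0 0 0;-1 -0.31 -0.294 0 0 0 0",
)

```text
time_s: 1.1
eef_pos: [0.4016, 0.1158, 0.2562]
eef_rot: [0.0, 0.224, 0.975, 0.0]
wrist_force: [0.9, 1.0, -0.0]
opening: 1.0
grasp_force: 0.0
```

Request:
servo_tool(
  series="-1 -0.027 -0.026 0 0 0 1;-1 -0.054 -0.051 0 0 0 2;-1 -0.081 -0.077 0.005 0 0 3;-1 -0.108 -0.102 0.01 0 0 4;-1 -0.135 -0.128 0.015 0 0 5;-1 -0.162 -0.154 0.02 0 0 6;-1 -0.189 -0.179 0.025 0 0 7;-1 -0.216 -0.205 0.03 0 0 8;-1 -0.243 -0.23 0.035 0 0 9;-1 -0.27 -0.256 0.04 0 0 10;-1 -0.29 -0.275 0.045 0 0 10.3;-1 -0.303 -0.288 0.05 0 0 10.3",
)

```text
time_s: 2.1
eef_pos: [0.5487, -0.2769, 0.2054]
eef_rot: [-0.0, 0.312, 0.95, -0.0]
wrist_force: [-0.0, 0.4, 0.1]
opening: 1.003
grasp_force: 0.0
```

Request:
servo_tool(
  series="-1 0 0 0 0 0 0;-1 0 0 0 0 0 0;-1 0 0 0 0 0 0",
)

```text
time_s: 2.35
eef_pos: [0.548, -0.2731, 0.2058]
eef_rot: [-0.001, 0.311, 0.951, 0.0]
wrist_force: [0.2, 0.6, 0.1]
opening: 1.001
grasp_force: 0.0
```

```bash
python3 - <<'E'
from h import *
T=T_tool();c=cam('wrist');save(c,'pics/w1.png');W=cloud(c)
print(T.round(4).tolist(),'q',ctrl.get_obs()['q'].round(3),ctrl.get_obs()['time_s'])
m=(W[...,2]>.008)&(W[...,2]<.06)&(np.hypot(W[...,0]-.548,W[...,1]+.273)<.07)
w=W[m];col=c['img'][m].astype(int).sum(1)
r=cv2.minAreaRect((w[:,:2]*1000).astype(np.float32));print(len(w),r,np.percentile(w[:,2],[50,98]))
E
```

```text
[[-0.8071, 0.5904, -0.001, 0.548], [0.5904, 0.8071, 0.0011, -0.2731], [0.0015, 0.0003, -1.0, 0.2058], [0.0, 0.0, 0.0, 1.0]] q [-0.656  0.309  1.555  0.     1.278 -1.595] 2.4
2237 ((552.7459106445312, -276.9759826660156), (40.004703521728516, 68.5099105834961), 53.4185676574707) [0.03653521 0.0417013 ]
```

View pics/w1.png

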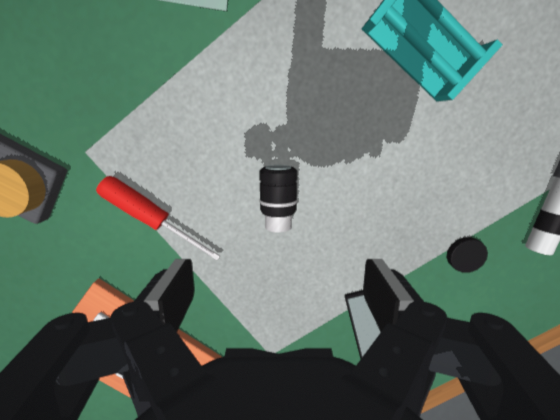

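The picture shows the eyepiece at (278,197), centred between the fingers with its axis across the closing line. The position agrees with the top view, so I descend and grip.

Request:
servo_tool(
  series="-1 -0.001 0 0.015 0 0 0;-1 -0.001 0 0.035 0 0 0;-1 -0.001 0 0.055 0 0 0;-1 -0.001 0 0.075 0 0 0;-1 -0.001 0 0.095 0 0 0;-1 -0.001 0 0.115 0 0 0;-1 -0.001 0 0.135 0 0 0;-1 -0.001 0 0.15 0 0 0;-1 -0.001 0 0.162 0 0 0;-1 -0.001 0 0.171 0 0 0;-1 -0.001 0 0.178 0 0 0;-1 -0.001 0 0.178 0 0 0",
)

```text
time_s: 3.4
eef_pos: [0.5487, -0.2737, 0.0273]
eef_rot: [-0.001, 0.31, 0.951, 0.0]
wrist_force: [-0.1, 0.4, -0.1]
opening: 1.002
grasp_force: 0.0
```

Request:
servo_tool(
  series="-0.6 0 0 0 0 0 0;-0.4 0 0 0 0 0 0;-0.2 0 0 0 0 0 0;-0.1 0 0 0 0 0 0;0 0 0 0 0 0 0;0.05 0 0 0 0 0 0;0.1 0 0 0 0 0 0;0.15 0 0 0 0 0 0;0.2 0 0 0 0 0 0;0.3 0 0 0 0 0 0;0.5 0 0 0 0 0 0;1 0 0 0 0 0 0",
)

```text
time_s: 4.4
eef_pos: [0.5494, -0.2746, 0.0289]
eef_rot: [0.0, 0.311, 0.951, -0.0]
wrist_force: [-2.5, -0.4, 5.5]
opening: 0.453
grasp_force: 59.6
```

Request:
servo_tool(
  series="1 0 0 0 0 0 0;1 0 0 0 0 0 0;1 0 0 0 0 0 0;1 0 0 0 0 0 0",
)

```text
time_s: 4.73
eef_pos: [0.5494, -0.2747, 0.0289]
eef_rot: [0.0, 0.311, 0.951, -0.0]
wrist_force: [-2.5, 0.5, 6.6]
opening: 0.447
grasp_force: 59.6
```

Request:
servo_tool(
  series="1 0 0 -0.005 0 0 0;1 0 0 -0.015 0 0 0;1 0 0 -0.03 0 0 0;1 0 0 -0.045 0 0 0;1 0 0 -0.06 0 0 0;1 0 0 -0.075 0 0 0;1 0 0 -0.09 0 0 0;1 0 0 -0.105 0 0 0;1 0 0 -0.115 0 0 0;1 0 0 -0.12 0 0 0;1 0 0 -0.12 0 0 0;1 0 0 -0.12 0 0 0",
)

```text
time_s: 5.73
eef_pos: [0.549, -0.2744, 0.148]
eef_rot: [-0.0, 0.311, 0.951, 0.0]
wrist_force: [-0.2, 0.1, -2.2]
opening: 0.448
grasp_force: 60.3
```

```bash
python3 - <<'E'
from h import *
T=T_tool();o=ctrl.get_obs();print(T.round(4).tolist(),o['grasp_force'],o['opening'],o['wrist_force'])
c=cam('wrist');save(c,'pics/w2.png');W=cloud(c)
L=(W-T[:3,3])@T[:3,:3]   # tool coords
m=(abs(L[...,1])<.015)&(L[...,2]<.06)&(L[...,2]>-.03)&(abs(L[...,0])<.07)
w=L[m];print(len(w),'x rng',np.percentile(w[:,0],[0,2,50,98,100]).round(4))
for lo in np.arange(-.06,.04,.01):
    s=w[(w[:,0]>=lo)&(w[:,0]<lo+.01)]
    if len(s)>3: print(round(lo,3),len(s),'ztop',s[:,2].min().round(4),'ymid',np.median(s[:,1]).round(4))
E
```

```text
[[-0.8071, 0.5904, -0.0002, 0.549], [0.5904, 0.8071, 0.0002, -0.2744], [0.0003, 0.0, -1.0, 0.148], [0.0, 0.0, 0.0, 1.0]] 60.3254771232605 0.4483695974051212 [-0.16097401  0.08455739 -2.20494726]
8958 x rng [-0.0383 -0.0307  0.0097  0.03    0.0306]
-0.04 249 ztop -0.0074 ymid 0.0012
-0.03 634 ztop -0.0101 ymid 0.0002
-0.02 990 ztop -0.0134 ymid 0.0002
-0.01 1283 ztop -0.0134 ymid 0.0002
0.0 1375 ztop -0.0133 ymid 0.0003
0.01 1464 ztop -0.0136 ymid -0.0001
0.02 2762 ztop -0.0135 ymid 0.0003
0.03 201 ztop -0.0064 ymid -0.0006
```

View pics/w2.png

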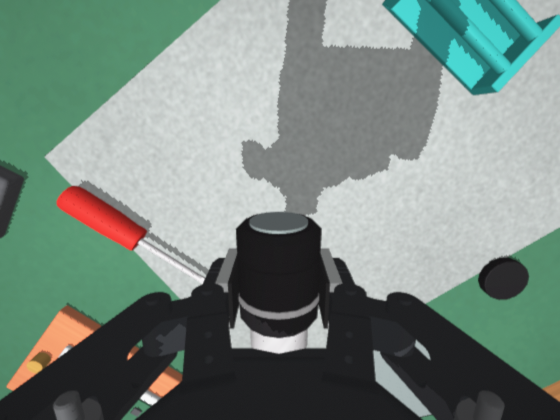

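The eyepiece is held level and centred, with its bare end at (278,222). It sits +5 mm along tool x from the TCP and about 8 mm below it. I turn towards the rest and stop short so the wrist camera can see it.

Request:
servo_tool(
  series="1 0.006 0.01 -0.01 0 0 -2;1 0.02 0.032 -0.025 0 0 -6;1 0.038 0.062 -0.04 0 0 -11;1 0.056 0.092 -0.05 0 0 -17;1 0.075 0.122 -0.05 0 0 -23;1 0.094 0.153 -0.05 0 0 -29;1 0.113 0.184 -0.05 0 0 -35;1 0.132 0.215 -0.05 0 0 -41;1 0.151 0.246 -0.05 0 0 -47;1 0.17 0.277 -0.05 0 0 -52;1 0.186 0.304 -0.05 0 0 -55;1 0.198 0.323 -0.05 0 0 -56",
)

```text
time_s: 6.78
eef_pos: [0.5792, 0.1069, 0.1982]
eef_rot: [-0.0, -0.175, 0.985, 0.001]
wrist_force: [0.4, 0.4, -1.2]
opening: 0.454
grasp_force: 60.5
```

Request:
servo_tool(
  series="1 0 0 0 0 0 0;1 0 0 0 0 0 0;1 0 0 0 0 0 0",
)

```text
time_s: 7.03
eef_pos: [0.5796, 0.1032, 0.1981]
eef_rot: [-0.0, -0.173, 0.985, -0.0]
wrist_force: [-0.9, 0.6, -2.0]
opening: 0.448
grasp_force: 60.5
```

```bash
python3 - <<'E'
from h import *
T=T_tool();o=ctrl.get_obs();print(T.round(4).tolist(),o['grasp_force'],o['opening'],o['q'].round(2))
c=cam('wrist');save(c,'pics/w3.png');W=cloud(c)
m=(W[...,2]>.008)&(W[...,2]<.045)&(np.hypot(W[...,0]-.486,W[...,1]-.069)<.066)
w=W[m];r=cv2.minAreaRect((w[:,:2]*1000).astype(np.float32));print(len(w),r)
col=c['img'].astype(int).sum(-1)
# dark bars: points on the bars (dark, z>22 mm), fitted line per bar
b=m&(col<200)&(W[...,2]>.025)
p=W[b][:,:2];a=np.radians(19.8);n=np.array([-np.sin(a),np.cos(a)]);s=(p-[.4858,.0687])@n
for q in(p[s>0],p[s<0]):
    vx,vy,x0,y0=cv2.fitLine((q*1000).astype(np.float32),cv2.DIST_HUBER,0,.01,.01).ravel()
    print(len(q),'ang',np.degrees(np.arctan(vy/vx)).round(2),x0,y0,'perp',((np.array([x0,y0])/1000-[.4858,.0687])@n).round(4))
E
```

```text
[[-0.9404, -0.34, -0.0009, 0.5796], [-0.34, 0.9404, -0.0004, 0.1032], [0.001, -0.0, -1.0, 0.1981], [0.0, 0.0, 0.0, 1.0]] 60.5410373210907 0.4484775958014246 [-0.03  0.27  1.62 -0.    1.25 -1.94]
4839 ((485.61663818359375, 69.67513275146484), (107.51593017578125, 59.91883850097656), 19.829404830932617)
920 ang 20.58 477.4378 81.68834 perp 0.0151
938 ang 19.97 487.4333 55.844883 perp -0.0126
```

View pics/w3.png

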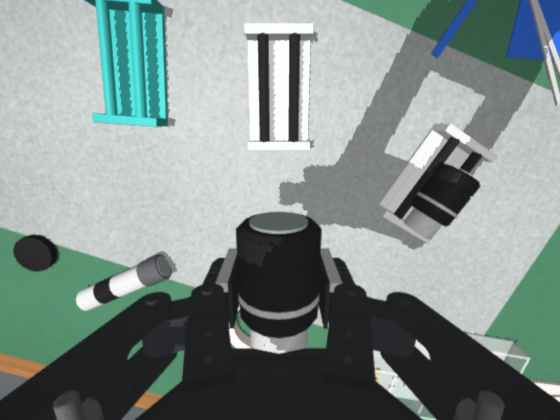

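The picture shows the empty rest dead ahead at (279,88), parallel to the held eyepiece, and it matches the top view to 1 mm. I move over it and start down.

Request:
servo_tool(
  series="1 0.008 0 0 0 0 0;1 0.024 0 0 0 0 0;1 0.04 0 0 0 0 0;1 0.056 0 0 0 0 0;1 0.072 0 0 0 0 0;1 0.085 0 0.01 0 0 0;1 0.095 0 0.025 0 0 0;1 0.095 0 0.045 0 0 0;1 0.095 0 0.065 0 0 0;1 0.095 0 0.085 0 0 0;1 0.095 0 0.1 0 0 0;1 0.095 0 0.11 0 0 0",
)

```text
time_s: 8.08
eef_pos: [0.4893, 0.0698, 0.0867]
eef_rot: [-0.001, -0.171, 0.985, 0.0]
wrist_force: [0.2, -0.6, -1.2]
opening: 0.449
grasp_force: 60.6
```

Request:
servo_tool(
  series="1 0 0 0.005 0 0 0;1 0 0 0.01 0 0 0;1 0 0 0.014 0 0 0;1 0 0 0.018 0 0 0;1 0 0 0.018 0 0 0;1 0 0 0.018 0 0 0;1 0 0 0.018 0 0 0",
)

```text
time_s: 8.67
eef_pos: [0.4911, 0.0709, 0.0707]
eef_rot: [0.0, -0.172, 0.985, -0.0]
wrist_force: [0.1, -0.3, -1.9]
opening: 0.449
grasp_force: 60.6
```

```bash
python3 - <<'E'
from h import *
T=T_tool();o=ctrl.get_obs();print(T.round(4).tolist(),o['wrist_force'],o['time_s'])
c=cam('top');W=cloud(c)
# eyepiece points above bars: z > 40mm , < 85 near rest, to check gap
c=cam('side');save(c,'pics/s2.png');i=c['img'][170:290,170:330];cv2.imwrite('pics/s2c.png',cv2.resize(i,(800,600),interpolation=cv2.INTER_CUBIC)[:,:,::-1])
E
```

```text
[[-0.9407, -0.3391, 0.0008, 0.4911], [-0.3391, 0.9407, -0.0001, 0.0709], [-0.0007, -0.0003, -1.0, 0.0707], [0.0, 0.0, 0.0, 1.0]] [ 0.1006458  -0.26616529 -1.93884077] 8.6667
```

View pics/s2c.png

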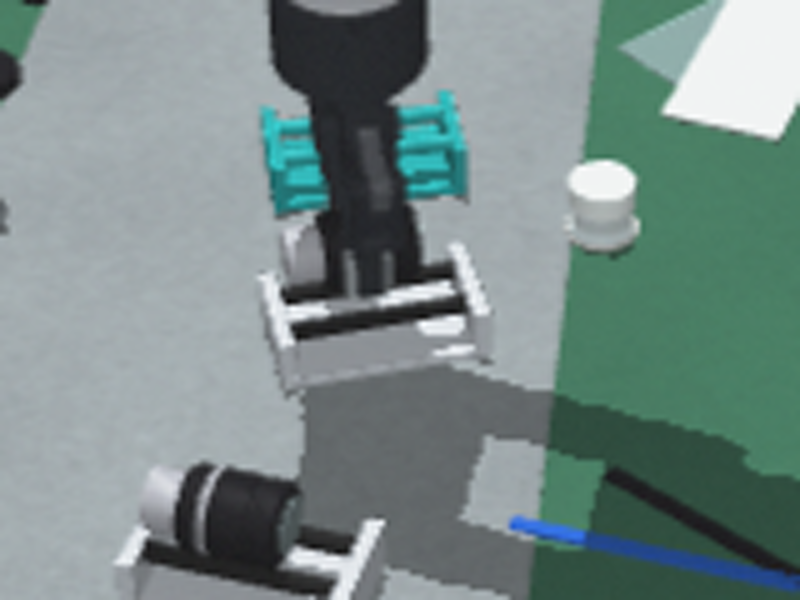

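The side crop shows the eyepiece at (340,260) above the rest, aligned with its bars. I lower it gently and watch the force.

Request:
servo_tool(
  series="1 0 0 0.003 0 0 0;1 0 0 0.006 0 0 0;1 0 0 0.009 0 0 0;1 0 0 0.012 0 0 0;1 0 0 0.014 0 0 0;1 0 0 0.014 0 0 0;1 0 0 0.014 0 0 0",
)

```text
time_s: 9.35
eef_pos: [0.4906, 0.0709, 0.056]
eef_rot: [-0.0, -0.172, 0.985, 0.0]
wrist_force: [-0.2, -0.1, -2.1]
opening: 0.447
grasp_force: 60.6
```

Request:
servo_tool(
  series="1 0 0 0.001 0 0 0;1 0 0 0.001 0 0 0;1 0 0 0.0015 0 0 0;1 0 0 0.0015 0 0 0",
)

```text
time_s: 9.68
eef_pos: [0.4909, 0.0709, 0.0549]
eef_rot: [0.0, -0.172, 0.985, -0.0]
wrist_force: [-1.2, 0.3, -2.5]
opening: 0.45
grasp_force: 60.6
```

Request:
servo_tool(
  series="1 0 0 0.0005 0 0 0;1 0 0 0.001 0 0 0;1 0 0 0.001 0 0 0;1 0 0 0.001 0 0 0",
)

```text
time_s: 10.02
eef_pos: [0.491, 0.0709, 0.0547]
eef_rot: [0.0, -0.172, 0.985, -0.0]
wrist_force: [-3.8, -0.4, 8.4]
opening: 0.449
grasp_force: 61.8
```

Request:
servo_tool(
  series="1 0 0 0.0005 0 0 0;1 0 0 0.001 0 0 0;1 0 0 0.001 0 0 0;1 0 0 0.001 0 0 0",
)

```text
time_s: 10.35
eef_pos: [0.491, 0.0709, 0.0546]
eef_rot: [0.0, -0.172, 0.985, -0.0]
wrist_force: [-7.7, 0.2, 18.0]
opening: 0.447
grasp_force: 62.8
```

Contact is at TCP z = 0.0546 and the eyepiece is seated. I ease off the pressing force and open slowly.

Request:
servo_tool(
  series="1 0 0 -0.0008 0 0 0;1 0 0 -0.0015 0 0 0;0.2 0 0 -0.0015 0 0 0;0.15 0 0 -0.0015 0 0 0;0.1 0 0 -0.0015 0 0 0;0.05 0 0 -0.0015 0 0 0;0 0 0 -0.0015 0 0 0;-0.05 0 0 -0.0015 0 0 0;-0.1 0 0 -0.0015 0 0 0;-0.2 0 0 -0.0015 0 0 0;-0.3 0 0 -0.0015 0 0 0;-0.4 0 0 -0.0015 0 0 0",
)

```text
time_s: 11.35
eef_pos: [0.4907, 0.0709, 0.0542]
eef_rot: [-0.0, -0.172, 0.985, 0.0]
wrist_force: [0.0, 0.3, 0.4]
opening: 0.7
grasp_force: 0.0
```

Request:
servo_tool(
  series="-0.5 0 0 0 0 0 0;-0.5 0 0 0 0 0 0;-0.5 0 0 -0.004 0 0 0;-0.5 0 0 -0.012 0 0 0;-0.5 0 0 -0.024 0 0 0;-0.5 0 0 -0.04 0 0 0;-0.5 0 0 -0.06 0 0 0;-0.5 0 0 -0.08 0 0 0;-0.5 0 0 -0.1 0 0 0;-0.5 0 0 -0.115 0 0 0;-0.5 0 0 -0.12 0 0 0;-0.5 0 0 -0.12 0 0 0",
)

```text
time_s: 12.35
eef_pos: [0.4919, 0.0708, 0.1763]
eef_rot: [0.002, -0.172, 0.985, -0.001]
wrist_force: [0.4, -0.8, 0.6]
opening: 0.751
grasp_force: 0.0
```

Request:
servo_tool(
  series="-0.5 -0.02 0 0 0 0 0;-0.5 -0.045 0 0 0 0 0;-0.5 -0.07 0 0 0 0 0;-0.5 -0.09 0 0 0 0 0;-0.5 -0.1 0 0 0 0 0;-0.5 -0.1 0 0 0 0 0;-0.5 -0.1 0 0 0 0 0;-0.5 -0.1 0 0 0 0 0",
)

```text
time_s: 13.02
eef_pos: [0.5835, 0.1047, 0.1731]
eef_rot: [-0.001, -0.172, 0.985, 0.0]
wrist_force: [0.6, -0.0, 0.0]
opening: 0.749
grasp_force: 0.0
```

```bash
python3 - <<'E'
from h import *
c=cam('wrist');save(c,'pics/w4.png');W=cloud(c)
m=(W[...,2]>.036)&(W[...,2]<.09)&(np.hypot(W[...,0]-.486,W[...,1]-.07)<.066)
w=W[m];r=cv2.minAreaRect((w[:,:2]*1000).astype(np.float32));print(len(w),r,np.percentile(w[:,2],[98,100]))
o=ctrl.get_obs();print(o['time_s'],o['grasp_force'],o['eef_pos'],o['wrist_force'])
E
```

```text
4563 ((494.8874206542969, 73.06478118896484), (68.52545928955078, 40.14851760864258), 19.857805252075195) [0.06757692 0.06887629]
13.0667 0.0 [0.58365162 0.10457624 0.17350459] [-0.02110014  0.79403554 -1.11826069]
```

View pics/w4.png

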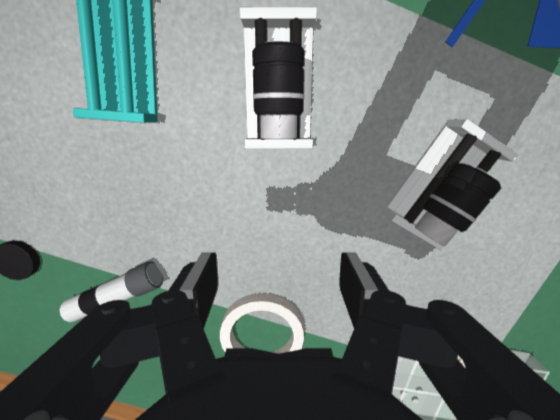

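The picture shows the eyepiece cradled between both bars at (279,85). Its origin measures (0.486, 0.070), within about 1 mm of the rest's middle, and its axis is along the bars. The mate at (455,195) is still in its rest.

```bash
python3 -c "
from bench import ctrl
print(ctrl.hand_in())"
```

```text
the job is handed in; nothing more can be done
None
```

The loose eyepiece now lies cradled between both bars of the empty rest, about 1 mm from its middle and along the bars; the other eyepiece was left in place, and I handed the job in at about 13 s (no verdict was returned).

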